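Fit the retaining ring on a mixer gearbox spindle

TASK

The drive gear of the stand mixer's gearbox must be locked on its upright spindle again with its retaining ring. Take the circlip pliers out of the wooden block by their red handles, put their two pins into the two lug holes of the ring in the white tray, squeeze to open the ring only as far as it needs, and slide it down over the spindle, pressing the sprung gear down gently until the ring snaps fully home in the spindle's groove. Handle the ring only with the pliers, leave the other things alone, and finally put the pliers back upright in their slot in the block.

Things in the scene. Friction and masses are not known exactly. Their poses are not given: they have to be found in the camera images.
- ring: Dark steel retaining ring (circlip), flat in the tray, 4 mm thick, 43 x 33 mm, bore 23.2 mm closed. Origin: bore centre, underside; z up, +x towards gap and lugs. Two spring arms, pivots at x -10.7, y +-9 mm, each with a lug hole; 2 N apart on the lugs starts them, 6 N opens 0.2 rad. Both need about 0.2 rad (0.25 is safe) to pass the spindle, which then lies 1.7 mm from the origin towards +x
- ring_l_hole (a point): lug hole of the +y arm, on its top face: 7.5 mm wide, right through; closed it is at x +20, y +9.5, z +4 mm in the ring's frame. Opening 0.22 rad moves it 6.6 mm outwards. Opened, the ring hangs on the pins by friction
- ring_r_hole (a point): the same for the -y arm (y -9.5 mm)
- ring_l (a joint): opening of the ring's +y arm, rad: 0 closed (in the tray, and again when home in the groove), about 0.08 or more while it merely grips the full spindle diameter; past 0.38 it is bent for good
- ring_r (a joint): the same for the -y arm
- pliers: Circlip pliers, red handles, 150 mm, 0.17 kg, tips down in the block. Origin: pivot; z up along the handles, x along the pivot pin, y handle to handle (this body is the +y half; squeezed, each half turns by half the angle). Halves are not crossed: squeezing the handles spreads the tips, 1 mm for 1 mm, and lowers them about 2 mm in the fingers. Tips 65 mm below, handle tops 87 mm above the pivot
- grip_mid (a point): point between the handles' round swells, 62 mm above the pivot, where they are gripped across y: 54 mm over the swells at rest (squeezed to 32 mm they open the ring 0.26 rad), 20 mm long. A return spring (5.6 N per side at rest, 8 N squeezed, plus the ring's force) keeps them in the fingers. Finger guards 20 to 25 mm below this point, out to 33 mm from the axis, let fingertips push down
- pin_a (a point): end of the +y tip's shoulder, where its pin begins, 62 mm below the pivot, 9.2 mm from the axis at rest. The shoulder (9.5 mm square) rests on the lug, the pin (4 mm thick, 3.5 mm long) goes into the hole
- pin_b (a point): the same for the -y tip
- gearbox: Round aluminium mixer gearbox, 100 mm across, fixed. Origin: centre of its underside, on the axis of the upright oiled spindle (26 mm thick, bevelled to 19 mm over the last 6 mm). On the spindle, on a wave spring, sits a gear with a flat brass face 70 mm across. The spindle slides in its bush: with its gear it is up to 8 mm higher or lower than stated, and stays so. Press the face with under 20 N
- gear_face (a point): fixed point on the spindle axis where the brass face is in mid position, 77 mm above the gearbox's origin (true face +-8 mm: feel it). The gear gives 4 mm, 4 N to start and 8 N at the end, then stops hard. Groove (core 22.8 mm, 7.5 mm wide): lower wall 5 mm under the untouched face. The ring on the face is level with the groove with the gear down 1.5 to 4 mm. Spindle end 21 mm over the face
- tool_block: Beech block, 56 x 86 x 88 mm, fixed. Origin: centre of its underside. Slot in its top, centred, 20.5 mm along x and 34.5 mm along y, bevelled 3 mm, 82 mm deep; the pliers hang in it on the V of their handles, pliers y along block y (either way round), pivot about 72 mm above the origin
- parts_tray: White shallow tray, 100 x 90 x 12 mm, floor 3 mm thick, fixed; the ring lies in it among three screws at its edge. Origin: centre of its underside
- tin: Food tin, 75 mm across, 58 mm tall, bystander; origin: centre of its underside
- pepper_mill: Small glass mill, 44 mm across, 90 mm tall, bystander; origin: centre of its underside
- lemon: Lemon, 78 x 55 x 56 mm, bystander; origin: centre of its underside
- spice_bottle: Spice bottle with black cap, 52 mm across, 100 mm tall, bystander; origin: centre of its underside

How it is judged:
On the way, in this order (a step that is already met when the one before it is completed fails the run):
1. the ring is lifted out of the tray on the pliers, opened wide enough for the spindle (value of joint each of ring_l, ring_r above 0.15 rad and height (world z) of ring above 0.03 m and contact force between pliers and ring above 0.5 N), for 0.2 s.
2. the ring is home in the spindle's groove: around the spindle, level, both arms closed (value of joint each of ring_l, ring_r below 0.05 rad and horizontal distance between ring and gearbox below 0.003 m and z of ring in the frame of gearbox between 0.064 and 0.087 m and angle between ring's own z axis and vertical below 0.08 rad), for 0.2 s.
At the end, for the whole second after the job is handed in: Ring home in the groove: both arms closed (under 0.05 rad), on the spindle axis within 3 mm, 64 to 87 mm above the gearbox underside, level within 0.08 rad. Pliers hanging in the block slot, pivot within 12 mm of its axis and 60 to 85 mm up, upright within 0.2 rad. All at rest (all of step 2 and horizontal distance between pliers and tool_block below 0.012 m and z of pliers in the frame of tool_block between 0.06 and 0.085 m and angle between pliers's own z axis and vertical below 0.2 rad and linear speed of each of pliers, ring below 0.02 m/s); the robot touches nothing.
It fails at once if the ring is opened so far that it stays bent (an arm past 0.38 rad) (value of joint any of ring_l, ring_r above 0.38 rad).
It fails at once if the gear's brass face is pressed with more than 20 N (contact force between any of ring, pliers and drive_gear_c0 above 20 N).
It fails at once if the pliers are driven against the gearbox with more than 25 N (contact force between pliers and gearbox above 25 N).
It fails at once if the fingers touch the ring (contact force between the fingers and ring above 0.5 N).
It fails at once if a bystander is moved more than 30 mm (distance of any of tin, pepper_mill, lemon, spice_bottle from where it was at the start of the episode above 0.03 m).
It also fails if it takes over 72 s, if anything falls off the work surface, if the arm or the gripper's body presses on something with over 40 N, if the wrist force passes 120 N, or if a joint passes its speed limit or range.

ROBOT

A 7-joint arm with a two-finger parallel gripper is mounted at the origin on a cart in front of the work surface, level with it; the furniture and walls round the work are solid. World frame = base frame: x ahead of the robot, y to its left, z up, the work surface at z = 0. Lengths are in m, angles in rad, forces in N, time in s.
With the tool pointing down it reaches from about 0.425 to 0.95 m from the base axis. Payload 4.7 kg.
Tool frame: the origin (TCP) lies between the finger pads; the fingertips stand 25 mm ahead of it and the grasp point (between the pads) lies 6 mm ahead of it; z points along the fingers, y is the line along which they close (so a half turn about z gives the same grasp; the last joint's range is limited). The gripper opens to 85 mm and grips with 20 to 120 N. Pads are 22 mm wide; open, the fingers measure 114 mm over their backs; the gripper's body (76 mm by 85 mm) begins 54 mm behind the grasp point. The pads swing forward as they close: fully open they stand 13 mm farther back than shut.
Start: joints at [1.242, 0.469, -0.049, 1.532, 0.024, 1.141, -0.082], TCP at [0.199, -0.645, 0.256] pointing down, gripper open.
Joint ranges: [-2.59, 2.59], [-0.33, 1.99], [-1.39, 1.29], [0.1, 2.45], [-1.04, 4.18], [0.21, 1.99], [-2.66, 2.66]. Speed limits (rad/s): [2.57, 2.57, 3.14, 3.14, 3.14, 3.14, 3.14].

INTERFACE

Orientations are given as a 3x3 rotation matrix whose columns are the frame's x, y, z axes.
In Python, from rig import * gives the robot as it stands. Calls block until the motion is done:
- movep(position, orientation): joint-space move of the TCP to a pose.
- move_l(position, attitude=None, feed=0.15, until_force=None): straight line of the TCP; attitude=None keeps the orientation; feed is the mean speed in m/s. With until_force (N) it stops when the force on the tool has changed by that much, and returns True; else False.
- move_joints(angles): joint-space move.
- command_gripper(opening, newtons=None): finger opening in m; newtons is the grip in N (None keeps the last); returns when the fingers have stopped.
- sleep(seconds).
- inverse_kinematics(position, orientation): joint angles nearest the present ones, or None.
- sense(): the state.
- camera(name): name is "scene" or "top"; returns (picture, depth): 420x560x3 uint8, red, green, blue; 420x560 float32, m along the optical axis (not along the pixel's ray), 0 where there is no reading.
- camera_params(name): a dict with "K" (3x3 intrinsics, pixels), "position" and "rotation" of the camera in the world. Camera axes: x right, y down, z forward; pixel columns grow to the right and rows downward; lengths in m; the calibration is good to about 2 mm. A picture is of the moment at which its call begins. camera_params takes no time and is no camera call.
A pose or a line that the arm cannot do raises Unreachable and nothing moves.
- finish_job(): hands the job in; it is judged then, once.
The state is a dict: "time_s": time; "joint_pos": joint angles; "qd": joint speeds; "joint_efforts": joint torques, N m; "position": TCP position; "tcp_rot": TCP orientation; "wrist_force": force on the tool from outside, world axes, zero at the start; "ft_torque": the same for the moment, N m; "finger_gap": finger opening in m; "gripper_force": force on a finger pad.
Only numpy, scipy, OpenCV 4.12 (cv2) and the standard library are available. Lean on these libraries where they do the work, as an engineer would, in place of code of your own. Each camera call takes 0.05 s, during which the arm holds its last target. There are 200 camera calls.

## Working session

There is one attempt and no reset: what is moved stays moved. The work goes in short steps, each a Python script; the robot and the scene stay as the last script left them, time stands still between calls to the robot, and variables do not carry over. Pictures are saved under pics/ and viewed, at most 10 in all, crops included, and the job is handed in when it is done.

```bash
mkdir -p pics; ls; python3 - <<'E'
from rig import *
import cv2,numpy as np
for n in("scene","top"):
    p,d=camera(n); cv2.imwrite(f"pics/{n}0.png",p[:,:,::-1]); np.savez(f"{n}0.npz",p=p,d=d)
    c=camera_params(n); print(n,c)
s=sense(); print(s)
E
```

```text
pics
scene {'K': array([[459.73788728,   0.        , 287.27796421],
       [  0.        , 459.73788728, 213.24527436],
       [  0.        ,   0.        ,   1.        ]]), 'position': array([-0.02304643,  0.33512703,  0.75584769]), 'rotation': array([[-0.43062545, -0.6510899 ,  0.62501494],
       [-0.90250839,  0.30577423, -0.30328326],
       [ 0.00635121, -0.69468271, -0.71928825]])}
top {'K': array([[394.18401587,   0.        , 271.90702966],
       [  0.        , 394.18401587, 208.11983041],
       [  0.        ,   0.        ,   1.        ]]), 'position': array([0.41428192, 0.04948116, 0.96021869]), 'rotation': array([[-0.01222787, -0.98873635,  0.14916741],
       [-0.99912514,  0.01804791,  0.03772574],
       [-0.03999297, -0.14857561, -0.98809203]])}
{'time_s': 0.1, 'joint_pos': array([ 1.24209309,  0.46936945, -0.04858257,  1.53357315,  0.02411971,
        1.14105112, -0.08229782]), 'qd': array([-0.00084482, -0.00247388, -0.00111364, -0.00385013,  0.00188733,
       -0.00083044, -0.00062553]), 'joint_efforts': array([ 5.86922361e-04, -5.11511135e+01, -4.70916065e-02, -2.38388461e+01,
        1.07644688e-02,  4.39505267e-03,  2.77328112e-06]), 'position': array([ 0.19920507, -0.64441874,  0.25536103]), 'tcp_rot': array([[ 9.55386217e-01,  2.95358749e-01, -6.20440979e-04],
       [ 2.95359388e-01, -9.55384699e-01,  1.70547412e-03],
       [-8.90331138e-05, -1.81263954e-03, -9.99998353e-01]]), 'wrist_force': array([-0.69345503,  0.24269086, -0.27106665]), 'ft_torque': array([ 0.01716666, -0.01703153, -0.01258753]), 'gripper_force': 0.0, 'finger_gap': 0.08512300787509432}
```

View pics/scene0.png

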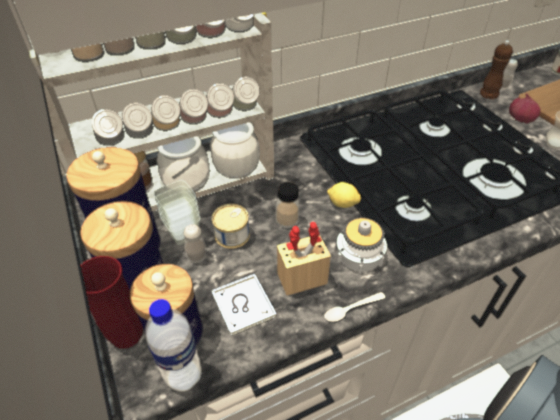

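View pics/top0.png

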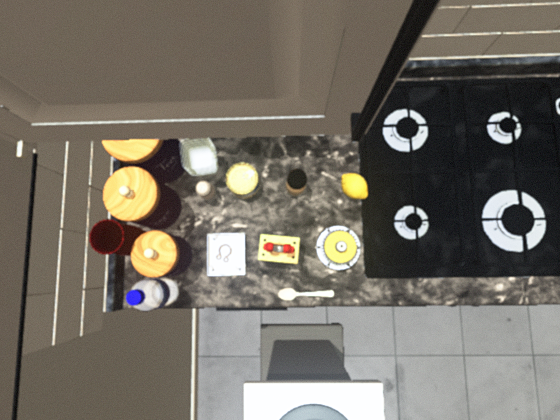

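The scene view shows the tray with the ring at about (240,303), the block with the pliers at (303,260) and the gearbox at (363,238). In the top view these are at (224,253), (279,248) and (341,246).

```bash
cat > h.py <<'E'
import numpy as np,cv2
from rig import *
def uv2w(c,uv,z):
    uv=np.atleast_2d(np.asarray(uv,float)); r=np.c_[uv,np.ones(len(uv))]@np.linalg.inv(c["K"]).T@c["rotation"].T
    return c["position"]+r*((z-c["position"][2])/r[:,2])[:,None]
def dep2w(c,d):
    v,u=np.indices(d.shape); r=np.stack([u,v,np.ones_like(u)],-1)@np.linalg.inv(c["K"]).T
    return (r*d[...,None])@c["rotation"].T+c["position"]
def rect(c,img,cx,cy,z,half,n=300):
    # rectified view: right=-y, down=-x
    w=np.array([[cx+half,cy+half,z],[cx+half,cy-half,z],[cx-half,cy-half,z],[cx-half,cy+half,z]])
    p=(w-c["position"])@c["rotation"]@c["K"].T; p=(p[:,:2]/p[:,2:]).astype(np.float32)
    H=cv2.getPerspectiveTransform(p,np.float32([[0,0],[n,0],[n,n],[0,n]]))
    return cv2.warpPerspective(img,H,(n,n),flags=cv2.INTER_CUBIC)
E
python3 - <<'E'
from h import *
C={n:camera_params(n) for n in("scene","top")}; D={n:np.load(n+"0.npz") for n in C}
for n,pts in(("top",dict(ring=(224,253),block=(279,248),gear=(341,246))),("scene",dict(ring=(240,303),block=(303,260),gear=(363,238)))):
    W=dep2w(C[n],D[n]["d"])
    for k,(u,v) in pts.items(): print(n,k,W[v,u],uv2w(C[n],(u,v),0.005)[0])
    if n=="top":
        w=W[100:,:]; print("cab pts",[W[v,u].round(3) for u,v in((200,100),(200,120),(340,120),(400,50),(350,130))])
    # tray white
    p=D[n]["p"].astype(int); m=((p.min(2)>170)&(abs(W[...,2]-.006)<.02)).astype(np.uint8)
    cs,_=cv2.findContours(m,cv2.RETR_EXTERNAL,cv2.CHAIN_APPROX_NONE)
    for c in cs:
        if cv2.contourArea(c)>300: 
            q=uv2w(C[n],c[:,0],.012)[:,:2]; r=cv2.minAreaRect((q*1000).astype(np.float32)); print(n,"white",r)
    hsv=cv2.cvtColor(D[n]["p"],cv2.COLOR_RGB2HSV)
    zi=W[...,2]
    # block top: z ~.088
    m=((abs(zi-.088)<.008)&(W[...,0]<.6)).astype(np.uint8)
    cs,_=cv2.findContours(m,cv2.RETR_EXTERNAL,cv2.CHAIN_APPROX_NONE)
    for c in cs:
        if cv2.contourArea(c)>200:
            q=uv2w(C[n],c[:,0],.088)[:,:2]; print(n,"z88",cv2.minAreaRect((q*1000).astype(np.float32)))
    # brass
    ms=(hsv[...,0]>18)&(hsv[...,0]<35)&(hsv[...,1]>110)
    c2,_=cv2.findContours(ms.astype(np.uint8),cv2.RETR_EXTERNAL,cv2.CHAIN_APPROX_NONE)
    for c in c2:
        if cv2.contourArea(c)>200:
            e=cv2.fitEllipse(c); u,v=map(int,e[0]); print(n,"yellow",e[0],e[1],"zmed",np.median(W[c[:,0,1],c[:,0,0],2]).round(3), uv2w(C[n],e[0],.077)[0])
o=[rect(C[n],D[n]["p"],*g)for n in("scene","top") for g in((uv2w(C["top"],(224,253),.007)[0][0],uv2w(C["top"],(224,253),.007)[0][1],.007,.05),)]
b=uv2w(C["top"],(279,248),.1)[0]; 
o2=[rect(C[n],D[n]["p"],b[0],b[1],.15,.09)for n in C]
cv2.imwrite("pics/r1.png",np.vstack([np.hstack(o),np.hstack(o2)])[...,::-1])
E
```

```text
top ring [0.45065021 0.20344341 0.00502985] [0.45065135 0.20344822 0.005     ]
top block [0.45725378 0.06843317 0.07835071] [0.46082803 0.07000953 0.005     ]
top gear [ 0.4589734  -0.06709874  0.09285296] [ 0.46350007 -0.07890678  0.005     ]
cab pts [array([0.576, 0.132, 0.601]), array([0.577, 0.144, 0.546]), array([ 0.577, -0.012,  0.534]), array([ 0.546, -0.022,  0.73 ]), array([ 0.577, -0.028,  0.502])]
top white ((89.79881286621094, 3.8035888671875), (25.332338333129883, 121.01054382324219), 0.11445722728967667)
top white ((116.66419982910156, -0.1635589599609375), (79.04715728759766, 314.3614807128906), 0.11445719003677368)
top white ((353.16851806640625, 9.286479949951172), (129.0853271484375, 25.36867904663086), 89.47605895996094)
top white ((447.6178283691406, 197.72793579101562), (104.56444549560547, 91.46757507324219), 0.7117145657539368)
top white ((481.9000244140625, -455.5985107421875), (105.27620697021484, 50.966636657714844), 49.13460922241211)
top white ((557.3117065429688, -456.0320129394531), (46.46245193481445, 101.4701156616211), 36.018653869628906)
top white ((
[... 2080 characters left out ...]
     ]
scene yellow (89.4037857055664, 227.9476318359375) (12.720004081726074, 30.546009063720703) zmed 0.191 [0.69712062 0.4217262  0.077     ]
scene yellow (123.12660217285156, 228.2554473876953) (30.416242599487305, 54.745174407958984) zmed 0.192 [0.66791165 0.36152847 0.077     ]
scene yellow (344.01904296875, 194.24713134765625) (24.144752502441406, 32.28354263305664) zmed 0.02 [ 0.56622124 -0.08539704  0.077     ]
scene yellow (89.17301177978516, 173.43699645996094) (19.622150421142578, 44.910179138183594) zmed 0.221 [0.86614003 0.39578226 0.077     ]
scene yellow (119.6081314086914, 161.373779296875) (25.07240104675293, 36.332420349121094) zmed 0.221 [0.87986312 0.32601724 0.077     ]
```

View pics/r1.png

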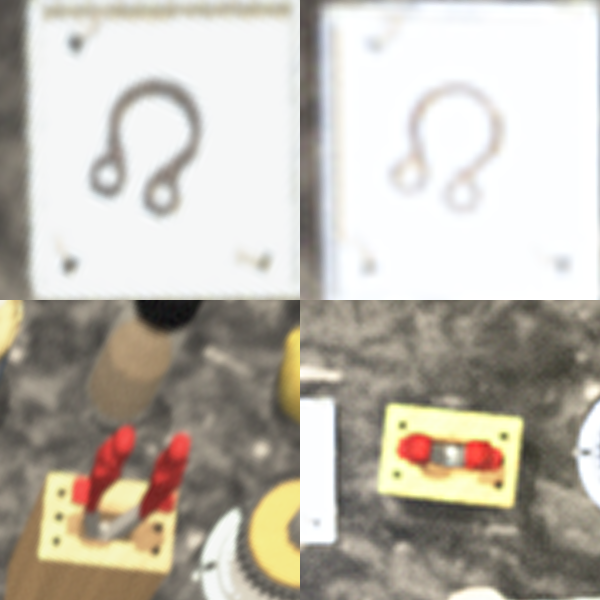

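The rectified views show the lugs towards the robot at about (107,177) and (161,196), with the bore centre near (155,127), so ring +x is at about 161° yaw. The block's y axis is at about 83.7°, and the pliers hang centred in it.

```bash
cat >> h.py <<'E'
def Rz(deg):
    t=np.radians(deg); y=np.array([np.cos(t),np.sin(t),0]); z=np.array([0,0,-1.]); return np.c_[np.cross(y,z),y,z]
BLK=np.array([.4545,.0701]); BYAW=83.7
def st(msg=""):
    s=sense(); print(msg,"t",round(s["time_s"],1),"p",s["position"].round(4),"f",s["wrist_force"].round(2),"gap",round(s["finger_gap"],4),"gf",round(s["gripper_force"],1)); return s
E
python3 - <<'E'
from h import *
C={n:camera_params(n) for n in("scene","top")}; D={n:np.load(n+"0.npz") for n in C}
def tri(a,b):
    A=[];B=[]
    for n,uv in(("scene",a),("top",b)):
        c=C[n]; r=c["rotation"]@np.linalg.inv(c["K"])@[*uv,1]; r/=np.linalg.norm(r); P=np.eye(3)-np.outer(r,r); A.append(P);B.append(P@c["position"])
    X=np.linalg.solve(sum(A),sum(B)); return X
g=tri((363.9,231.43),(339.88,246.85)); print("gear tri",g)
for n in C:
    im=rect(C[n],D[n]["p"],.45,.2,.006,.05,600); k=6.0 # px/mm
    gr=cv2.GaussianBlur(im.min(2),(0,0),3); 
    bg=np.median(gr[200:400,200:400]); m=(gr<bg-(40 if n=="scene" else 12)).astype(np.uint8); m[:110]=0;m[460:]=0;m[:,:100]=0; m[:,480:]=0
    cs,h=cv2.findContours(m,cv2.RETR_CCOMP,cv2.CHAIN_APPROX_NONE)
    for i,c in enumerate(cs):
        a=cv2.contourArea(c)/36
        if a>8:
            M=cv2.moments(c); u,v=M["m10"]/M["m00"],M["m01"]/M["m00"]; print(n,"hole" if h[0][i][3]>=0 else "outer",round(a),"xy",round(.5-v/6000,4),round(.25-u/6000,4),[round(x/6,1) for x in cv2.minAreaRect(c)[1]])
    W=dep2w(C[n],D[n]["d"]); hsv=cv2.cvtColor(D[n]["p"],cv2.COLOR_RGB2HSV)
    m=(hsv[...,0]>18)&(hsv[...,0]<35)&(hsv[...,1]>110)&(np.hypot(W[...,0]-.457,W[...,1]+.067)<.03)
    m=cv2.erode(m.astype(np.uint8),np.ones((3,3)))>0; print(n,"face z",np.median(W[m],0), "spindle zmax",np.percentile(W[...,2][np.hypot(W[...,0]-.457,W[...,1]+.067)<.008],90))
for p,y in(((*BLK,.25),BYAW),((.45,.2,.2),71)):
    for yy in(y,y-180): print(yy,inverse_kinematics(p,Rz(yy)))
E
```

```text
gear tri [ 0.45780625 -0.06703444  0.07629679]
scene outer 604 xy 0.4514 0.204 [31.4, 43.7]
scene hole 27 xy 0.436 0.1989 [5.5, 6.2]
scene hole 30 xy 0.4427 0.2171 [6.2, 6.2]
scene face z [ 0.44362366 -0.08075001  0.07485695] spindle zmax 0.0973058666942456
top outer 600 xy 0.4509 0.2044 [33.4, 41.5]
top hole 29 xy 0.4356 0.1995 [5.5, 6.5]
top hole 22 xy 0.4416 0.2168 [4.5, 6.6]
top face z [ 0.44656137 -0.07922056  0.07286148] spindle zmax 0.09624098476479162
83.7 [ 0.73050272  0.29920227 -1.14101156  1.98535113  0.31398392  1.05030929
  0.90769501]
-96.3 [ 0.47499321  0.20268123 -0.80764951  1.99477672  0.17237042  1.01244666
 -2.09504829]
71 [ 0.37557934  0.45282176 -1.11193379  1.9771257   0.48219935  1.00816772
  0.27409238]
-109 [-0.947983    0.25109786  0.5267592   2.04434344 -0.16204513  0.88551078
 -2.2342714 ]
```

```bash
cat > a.py <<'E'
from h import *
R=Rz(BYAW)
movep([*BLK,.27],R); st("above")
move_l([*BLK,.146],feed=.12); st("down")
command_gripper(.0565,20); s0=st("near")
hit=move_l([*BLK,.125],feed=.015,until_force=3); s=st("guards? %s"%hit)
p,d=camera("scene"); cv2.imwrite("pics/a.png",cv2.resize(p[160:330,220:420],(800,680))[:600,:,::-1])
E
python3 a.py
```

```text
above t 2.8 p [0.4548 0.0692 0.2699] f [ 0.36 -0.32 -0.53] gap 0.0851 gf 0.0
down t 4.0 p [0.455  0.0703 0.1466] f [ 0.16 -0.46  0.1 ] gap 0.0854 gf 0.0
near t 4.4 p [0.4546 0.07   0.1462] f [0.07 0.8  0.05] gap 0.0561 gf 0.0
guards? True t 5.2 p [0.4548 0.0703 0.1342] f [ 0.82 -0.66  3.62] gap 0.0564 gf 2.0
```

View pics/a.png

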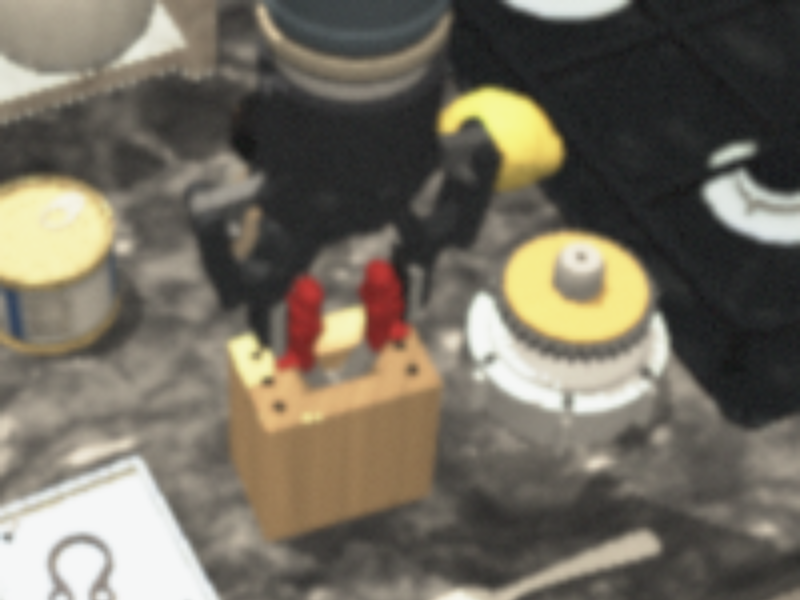

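The fingers straddle the red handles, with the fingertips on the guards at TCP z 0.134. The gearbox spindle is visible at about (580,270).

```bash
cat > b.py <<'E'
from h import *
s=sense(); p=s["position"]
move_l([*BLK,p[2]+.0008],feed=.02)
command_gripper(.0515,30); st("grip")
move_l([*BLK,.245],feed=.08); st("lift")
p,d=camera("scene"); cv2.imwrite("pics/b.png",cv2.resize(p[110:280,220:420],(800,680))[:600,:,::-1])
M=np.array([.439,.208]); R=Rz(70.2)
move_l([*M,.245],R,feed=.12); move_l([*M,.165],feed=.1); st("over ring")
p,d=camera("scene"); p2,d=camera("top"); cv2.imwrite("pics/c.png",np.hstack([cv2.resize(p[210:350,180:320],(560,560)),cv2.resize(p2[210:300,170:210+65],(240,560))])[...,::-1]); np.savez("c.npz",p=p)
E
python3 b.py
```

```text
grip t 5.7 p [0.455  0.071  0.1356] f [-0.82  1.8   5.14] gap 0.0518 gf 10.4
lift t 7.3 p [0.4542 0.07   0.2445] f [ 0.04 -0.09 -0.82] gap 0.0518 gf 6.4
over ring t 9.6 p [0.4394 0.2084 0.1655] f [-0.17  0.49 -0.26] gap 0.0515 gf 6.4
```

View pics/c.png

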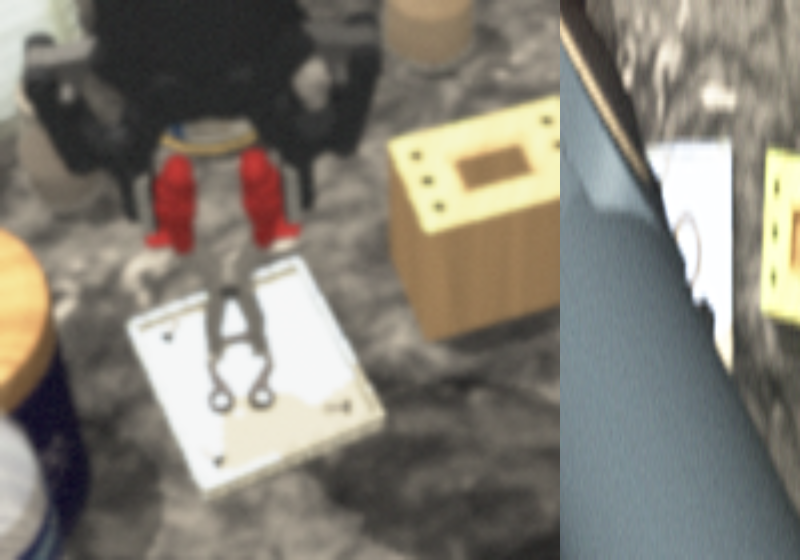

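The scene crop shows the pliers upright in the fingers. The tips are at about (215,358) and (261,352), just above the lugs at (221,400) and (262,397).

```bash
python3 - <<'E'
from h import *
c=camera_params("scene")
t=uv2w(c,[(180+215/4,210+358/4),(180+261/4,210+352/4)],.038); l=uv2w(c,[(180+221/4,210+400/4),(180+262/4,210+397/4)],.006)
print(t,l,t.mean(0)-l.mean(0))
p=np.load("c.npz")["p"]; cv2.imwrite("pics/d.png",cv2.resize(p[280:325,215:275],(800,600),interpolation=cv2.INTER_CUBIC)[...,::-1])
E
```

```text
[[0.44377596 0.21623929 0.038     ]
 [0.43779048 0.19594256 0.038     ]] [[0.44157673 0.21670767 0.006     ]
 [0.43485894 0.19865628 0.006     ]] [ 0.00256538 -0.00159105  0.032     ]
```

View pics/d.png

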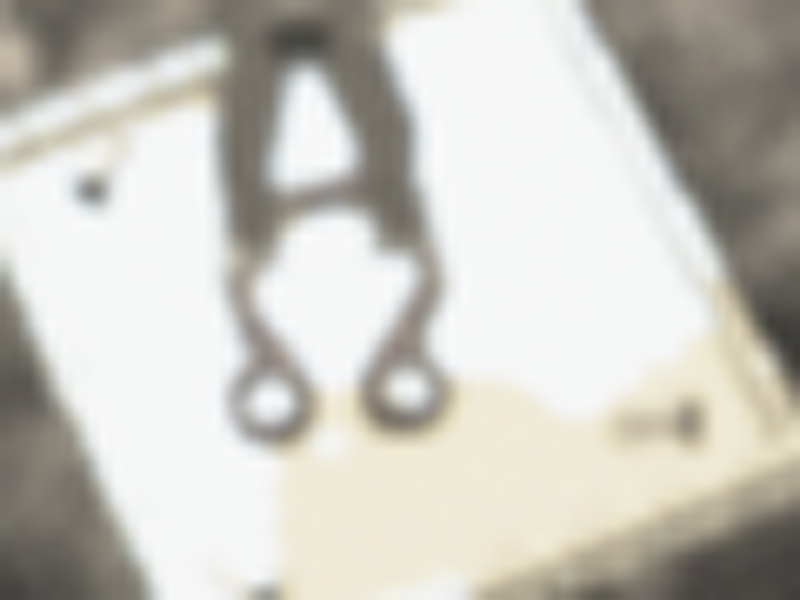

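The enlarged crop shows the shoulder ends at about (252,255) and (397,245), and the lug holes at (270,400) and (405,388).

```bash
python3 - <<'E'
from h import *
c=camera_params("scene")
def pr(w):
    q=c["K"]@c["rotation"].T@(np.array(w)-c["position"]); return q[:2]/q[2]
t=np.radians(70.2);y=np.array([np.cos(t),np.sin(t),0]);x=np.array([-y[1],y[0],0])
P=np.array([.4394,.2084,0])
f=lambda q:((q-[215,280])*13.333).round(0)
for z in(.038,.0405,.043):
  for sg in(1,-1):
    o=P+[0,0,z]+sg*.0102*y
    print(z,sg,"ctr",f(pr(o)),"corners",[f(pr(o+a*.00475*x+b*.00475*y)).tolist() for a in(1,-1) for b in(1,-1)])
for sg in(1,-1): print("lug",f(pr(np.array([.439,.208,.0055])+sg*.0095*y)))
E
```

```text
0.038 1 ctr [240. 270.] corners [[206.0, 302.0], [276.0, 296.0], [205.0, 243.0], [274.0, 238.0]]
0.038 -1 ctr [389. 258.] corners [[356.0, 290.0], [425.0, 284.0], [353.0, 231.0], [422.0, 226.0]]
0.0405 1 ctr [239. 260.] corners [[205.0, 292.0], [274.0, 286.0], [204.0, 233.0], [273.0, 228.0]]
0.0405 -1 ctr [388. 248.] corners [[354.0, 280.0], [424.0, 274.0], [352.0, 221.0], [421.0, 216.0]]
0.043 1 ctr [238. 249.] corners [[203.0, 282.0], [273.0, 276.0], [202.0, 223.0], [272.0, 217.0]]
0.043 -1 ctr [387. 237.] corners [[353.0, 269.0], [423.0, 264.0], [351.0, 211.0], [420.0, 206.0]]
lug [267. 399.]
lug [402. 388.]
```

```bash
python3 - <<'E'
from h import *
c=camera_params("scene"); p,d=camera("scene"); W=dep2w(c,d); s=st()
t=np.radians(70.2);y=np.array([np.cos(t),np.sin(t),0]);x=np.array([-y[1],y[0],0])
L=W-[.4394,.2084,0]; a=L@x; b=L@y; z=W[...,2]
m=(abs(a)<.025)&(abs(b)<.035)
for z0 in np.arange(.016,.17,.008):
    k=m&(z>=z0)&(z<z0+.008)
    if k.sum(): print(round(z0,3),k.sum(),"a(front pct90,med) mm",(np.percentile(a[k],[90,50])*1e3).round(1),"b 3/50/97",(np.percentile(b[k],[3,50,97])*1e3).round(1))
np.savez("e.npz",p=p,d=d)
for v in range(292,304): print(v,[f"{1e3*z[v,u]:.0f}" for u in range(228,252)])
E
```

```text
t 9.7 p [0.4394 0.2083 0.1656] f [-0.64  0.   -1.85] gap 0.0513 gf 6.4
0.04 28 a(front pct90,med) mm [2.4 1.4] b 3/50/97 [-15.8   4.2  12.2]
0.048 19 a(front pct90,med) mm [2.6 2.1] b 3/50/97 [-14.3  -8.8  10.2]
0.056 13 a(front pct90,med) mm [3.9 2.9] b 3/50/97 [-14.8  -9.3  10.5]
0.064 27 a(front pct90,med) mm [5.1 4.2] b 3/50/97 [-15.3  -6.4  11.7]
0.072 31 a(front pct90,med) mm [5.3 4.3] b 3/50/97 [-14.    2.2  11.1]
0.08 26 a(front pct90,med) mm [6.1 5.4] b 3/50/97 [-12.8  -6.4   8.3]
0.088 30 a(front pct90,med) mm [6.7 5.5] b 3/50/97 [-11.4   0.9   7.8]
0.096 24 a(front pct90,med) mm [8.2 7.3] b 3/50/97 [-10.   -3.1   4.4]
0.104 48 a(front pct90,med) mm [8.2 6.2] b 3/50/97 [-9.9 -2.1  6.7]
0.112 46 a(front pct90,med) mm [7.7 6.2] b 3/50/97 [-14.5  -3.2  10.4]
0.12 51 a(front pct90,med) mm [8.  6.9] b 3/50/97 [-18.4   5.4  13.8]
0.128 27 a(front pct90,med) mm [9.3 7.5] b 3/50/97 [-19.    9.7  16.9]
0.136 59 a(front pct90,med) mm [11.4 10.1] b 3/50/97 [-31.3 -14.3  29. ]
0.144 61 a(front pct90,med) mm [11.4 10. ] b 3/50/97 [-32.7  11.4  28. ]
0.152 61 a(front pct90,med) mm [13.3 
[... 1074 characters left out ...]
, '3', '45', '44', '45', '44', '45', '10', '6', '5', '2']
299 ['4', '4', '5', '6', '43', '45', '44', '44', '44', '6', '6', '4', '4', '5', '4', '42', '43', '43', '41', '42', '9', '6', '4', '5']
300 ['4', '7', '2', '5', '41', '41', '41', '43', '4', '4', '6', '4', '5', '5', '3', '4', '5', '3', '9', '7', '7', '3', '5', '3']
301 ['2', '4', '2', '3', '10', '8', '4', '4', '4', '3', '5', '4', '4', '2', '3', '4', '4', '2', '10', '9', '8', '4', '5', '4']
302 ['5', '4', '4', '4', '8', '10', '3', '4', '6', '3', '6', '4', '4', '3', '4', '3', '4', '7', '8', '8', '5', '5', '6', '5']
303 ['4', '7', '5', '3', '9', '8', '9', '4', '4', '3', '4', '5', '4', '4', '5', '3', '5', '10', '9', '9', '5', '4', '2', '4']
```

Depth and rays agree that the tips sit about 2.8 mm and 1.0 mm off the lugs, so I correct by that and descend by feel.

```bash
python3 - <<'E'
from h import *
T=np.array([.4371,.2103])
move_l([*T,.145],feed=.06); st()
h=move_l([*T,.127],feed=.012,until_force=3); st(h)
p,d=camera("scene"); np.savez("f.npz",p=p,d=d); cv2.imwrite("pics/e.png",cv2.resize(p[280:325,215:275],(800,600),interpolation=cv2.INTER_CUBIC)[...,::-1])
E
```

```text
t 10.2 p [0.4368 0.2103 0.1446] f [ 0.34  0.47 -1.35] gap 0.0514 gf 6.4
True t 11.2 p [0.4372 0.2104 0.1333] f [ 0.06 -0.    4.88] gap 0.0517 gf 7.7
```

View pics/e.png

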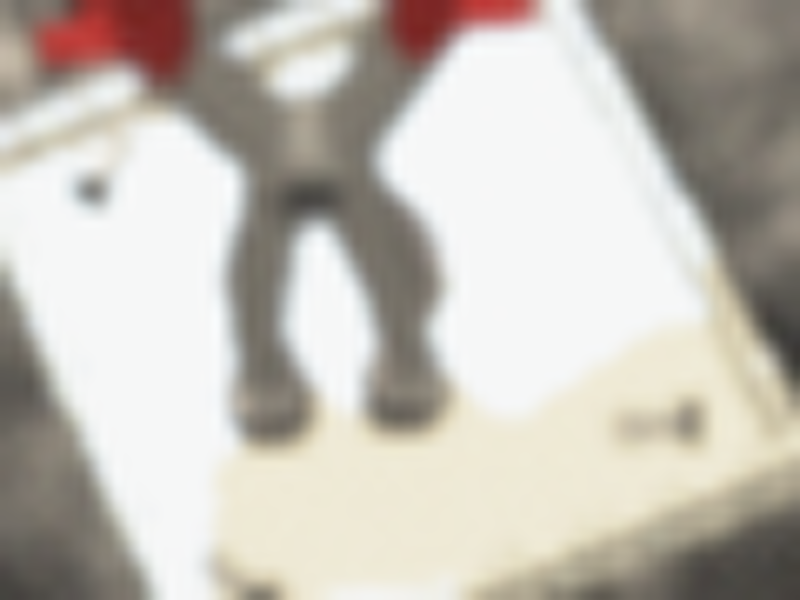

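The shoulders sit centred over both lugs, at about (270,405) and (405,395), with only the dark lug rims showing. I squeeze in steps and watch the grip force for ring engagement.

```bash
cat >> h.py <<'E'
def fz(n=6):
    v=[]
    for _ in range(n): sleep(.02); v.append(sense()["wrist_force"][2])
    return float(np.mean(v))
def hold(xy,z,target,base,k=.0002,lim=.0012,tol=1.0,n=4):
    for _ in range(n):
        e=fz()-base-target
        if abs(e)<tol: break
        z+=float(np.clip(k*e,-lim,lim)); move_l([*xy,z],feed=.02)
    return z,fz()-base
E
python3 - <<'E'
from h import *
T=np.array([.4371,.2103]); base=-1.2
z=sense()["position"][2]
for g in np.arange(.0495,.0429,-.002):
    command_gripper(g,30); z,f=hold(T,z,3,base); s=sense(); print(round(g,4),"z",round(z,4),"f",round(f,2),"gf",round(s["gripper_force"],2),round(s["finger_gap"],4),"lat",s["wrist_force"][:2].round(1),round(s["time_s"],1))
p,d=camera("scene"); cv2.imwrite("pics/f.png",cv2.resize(p[280:325,215:275],(800,600),interpolation=cv2.INTER_CUBIC)[...,::-1])
E
```

```text
0.0495 z 0.134 f 2.03 gf 7.49 0.0498 lat [0.1 0.3] 12.3
0.0475 z 0.1345 f 3.66 gf 10.68 0.0476 lat [-0.6 -0.1] 13.5
0.0455 z 0.1352 f 1.75 gf 11.56 0.0458 lat [0.6 0.2] 14.2
0.0435 z 0.1355 f 2.27 gf 13.62 0.044 lat [-0.4  2. ] 15.0
```

View pics/f.png

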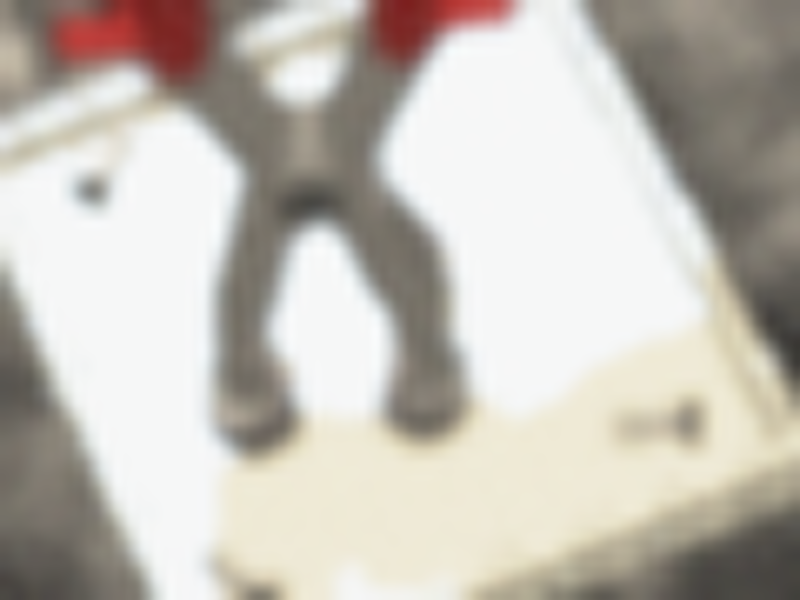

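The pins are in: both lugs moved with the tips to about (255,425) and (427,410), and the grip force jumped. I continue to about 35 mm, then lift.

```bash
python3 - <<'E'
from h import *
T=np.array([.4371,.2103]); base=-1.2
z=sense()["position"][2]
for g in (.0415,.0395,.0375,.036,.0348):
    command_gripper(g,35); z,f=hold(T,z,3,base); s=sense(); print(round(g,4),"z",round(z,4),"f",round(f,2),"gf",round(s["gripper_force"],2),round(s["finger_gap"],4),"lat",s["wrist_force"][:2].round(1),round(s["time_s"],1))
move_l([*T,.18],feed=.06); s=st("lift"); print("air fz",fz(10))
p,d=camera("scene"); np.savez("g.npz",p=p,d=d); cv2.imwrite("pics/g.png",cv2.resize(p[250:310,205:285],(800,600),interpolation=cv2.INTER_CUBIC)[...,::-1])
E
```

```text
0.0415 z 0.1359 f 3.57 gf 15.9 0.0418 lat [1.1 1.6] 15.8
0.0395 z 0.1365 f 2.89 gf 17.32 0.0399 lat [0.3 0.8] 16.6
0.0375 z 0.1365 f 3.57 gf 18.28 0.0379 lat [-0.7 -0.8] 17.7
0.036 z 0.1367 f 3.86 gf 19.08 0.0364 lat [ 0.7 -0.2] 18.8
0.0348 z 0.1368 f 3.46 gf 19.79 0.0352 lat [-0.2 -0.7] 19.9
lift t 20.8 p [0.4369 0.21   0.1798] f [ 0.76  1.14 -2.12] gap 0.035 gf 18.9
air fz -1.9826165485097096
```

View pics/g.png

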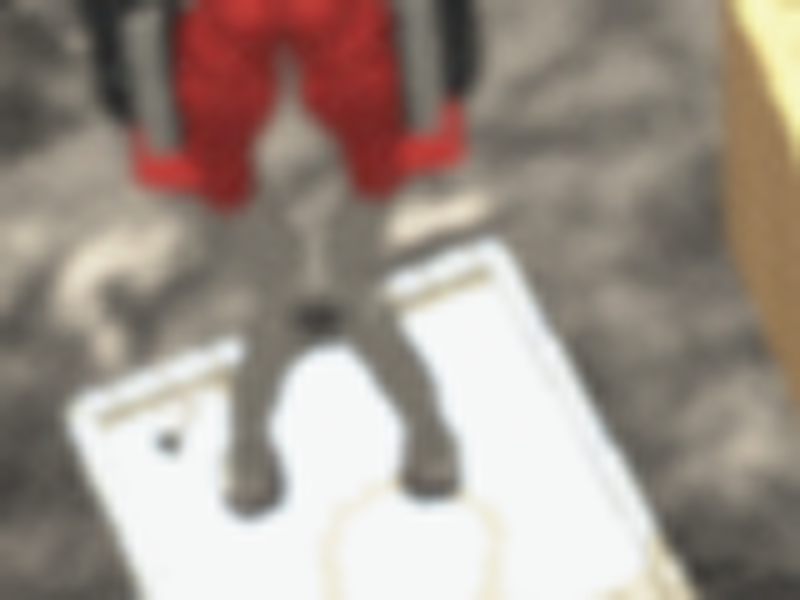

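The dark lugs ride on the tips at (250,500) and (430,485), and a ring-shaped shadow lies on the tray near (410,540). The ring body itself isn't clear against the background, so I check its attitude by depth and from the top view.

```bash
python3 - <<'E'
from h import *
c=camera_params("scene"); g=np.load("g.npz"); W=dep2w(c,g["d"])
t=np.radians(70.2);y=np.array([np.cos(t),np.sin(t),0]);x=np.array([-y[1],y[0],0])
L=W-[.4369,.21,0]; a=L@x; b=L@y; z=W[...,2]
print("z map mm, cols 222..256")
for v in range(276,312): print(v,' '.join(f"{1e3*min(z[v,u],.2):3.0f}" for u in range(222,258)))
p,d=camera("top"); cv2.imwrite("pics/h.png",np.hstack([cv2.resize(g["p"][270:315,215:257],(560,600),interpolation=cv2.INTER_CUBIC),cv2.resize(p[210:290,190:222],(240,600))])[...,::-1])
E
```

```text
z map mm, cols 222..256
276   1   2   2   2  -1   1  -1 127 127 128 127 126 125 123 117 119 124 127 125 125 124   1   1   0  -0   2   3   1  12  13  14  13  12  15   1  -0
277  -0  -1   2   3   2   2   1   4 123 123 124 125 121 122 119 120 121 120 122 122   2   3   1   4   3  15  14  12  11  11   9   9   8  13  11  -1
278   3   4   2   1   0  -2   2   1   3 121 121 121 121 121 121 120 119 120 119 119 107  -1  17  12  14  14  11  11   8   8   6   5   6  12  14   1
279   0   3   3  -1   2   0   0   1   0 107 118 119 120 116 118 118 118 116 117 115 106 103  14  14  10  10  13   6   6   4   4   5   5  10  14  13
280   2   1   2   0   1   1   1   2   0 106 113 113 116 115 117 116 114 114 115 112 106 103   9   9   9   6   5   2 200   3   6   4   5   7  13  13
281   2   2   3   2   3   3   0   1   1 106 113 112 110 114 114 113 112 113 111 111 107 103  99   5   4   3   4   4   5   5   7   5   6   4   8  16
282   0   3   1  -1   1   2   2   1  99 107 109 110 109 111 111 107 110 108 110 105 108 103  97  94   3   4   4   1   6   6   5   2   4   5   5  12
283   1   1   2   2   1   2   3   1  99 
[... 3551 characters left out ...]
   6   4   5   5   5   6   6   3   4   2   5   6   4   5   7   3   3   4   3   3   5   7   4   6   5   6   6
308   6   4   4   4   4   6   4   2   3   4   4   2   5   4   6   3   5   3   5   3   6   4   3   3   4   5   5   4   6   4   5   4   7   5   3   2
309   3   5   4   5   7   5   4   3   5   6   5   4   3   5   6   3   3   3   6   3   4   2   5   3   3   5   2   4   7   5   4   6   4   4   5   5
310  13   3   4   4   4   4   3   5   4   3   7   5   1   5   5   2   6   5   4   5   5   2   2   4   7   2   4   4   5   6   3   4   4   5   3   5
311  13   4   4   5   4   6   4   3 200   5   5   3   5   5   1   4   5   3   4   4   5   5   4   2   3   5   5   4   8   5   5   5   5   4   3   5
```

The ring hangs level on the pins at z ≈ 50 mm: the lugs are at rows 298–300 and the bow is seen at row 284. It is open about 0.21 rad. Next I carry it over the spindle.

```bash
python3 - <<'E'
from h import *
R=Rz(70.2); command_gripper(.0343,35)
move_l([.4371,.2103,.26],feed=.15)
G=np.array([.4388,-.0584])
move_l([*G,.26],R,feed=.15); move_l([*G,.243],feed=.05); st(); print("air",fz(10))
c=camera_params("scene"); p,d=camera("scene"); p2,d2=camera("top"); np.savez("i.npz",p=p,d=d,p2=p2,d2=d2)
cv2.imwrite("pics/i.png",np.hstack([cv2.resize(p[180:250,330:400],(600,600),interpolation=cv2.INTER_CUBIC),cv2.resize(p2[200:290,310:340],(200,600))])[...,::-1])
E
```

```text
t 24.4 p [ 0.4387 -0.0582  0.2427] f [-0.47 -0.28 -2.13] gap 0.0345 gf 18.4
air -2.042593189285863
```

View pics/i.png

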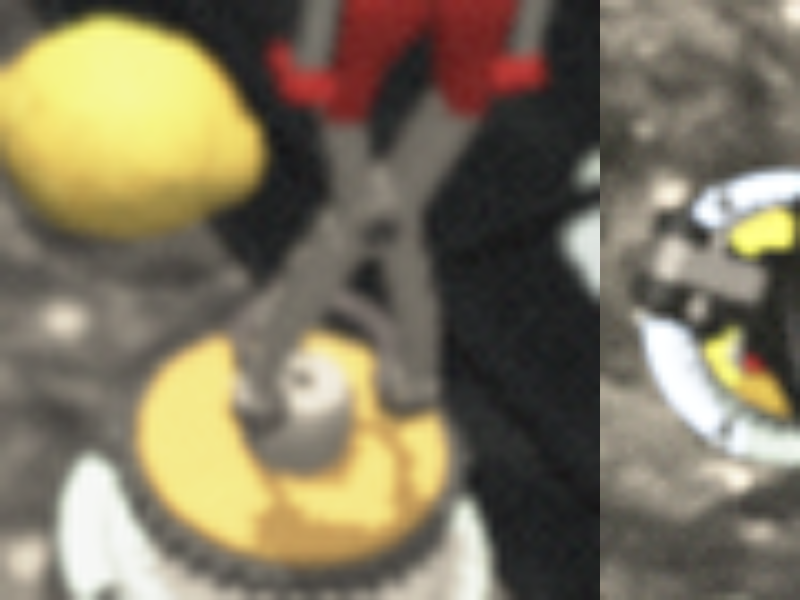

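The ring hangs over the spindle. The lugs are at about (255,410) and (405,390), the bow arc at (370,310), and the centre mark on the spindle end at (303,378). That was my last picture, so I continue with numbers.

```bash
python3 - <<'E'
from h import *
c=camera_params("scene"); q=np.load("i.npz"); W=dep2w(c,q["d"])
f=lambda u,v:(330+u/8.5714,180+v/8.5714)
t=np.radians(70.2);y=np.array([np.cos(t),np.sin(t),0]);x=np.array([-y[1],y[0],0])
sp=[uv2w(c,f(303,378),z)[0] for z in(.094,.0955,.097)]; print("spindle",sp)
lug=uv2w(c,[f(255,408),f(405,390)],.110); print("lug",lug,"sep",np.linalg.norm(lug[0]-lug[1]))
d=lug.mean(0)-sp[1]; print("lug-spindle a,b",d@x,d@y)
for v in range(214,232): print(v,' '.join(f"{1e3*min(W[v,u,2],.2):3.0f}" for u in range(353,386)))
ct=camera_params("top"); p2=np.load("top0.npz"); Wt=dep2w(ct,p2["d"]); 
m=(abs(Wt[...,2]-.096)<.006)&(np.hypot(Wt[...,0]-.4576,Wt[...,1]+.067)<.02); v,u=np.nonzero(m); print("top spindle",m.sum(),uv2w(ct,[(u.mean(),v.mean())],.0955), np.median(Wt[m],0))
# arm/ring points around bow
A=(abs(W[...,2]-.111)<.006)&(np.hypot(W[...,0]-.457,W[...,1]+.067)<.035); L=W[A]-[.4576,-.0669,0]; print("ring pts a",np.percentile(L@x,[2,98]),"b",np.percentile(L@y,[2,98]))
E
```

```text
spindle [array([ 0.460325 , -0.0696932,  0.094    ]), array([ 0.45922949, -0.06877572,  0.0955    ]), array([ 0.45813399, -0.06785825,  0.097     ])]
lug [[ 0.44547104 -0.04541546  0.11      ]
 [ 0.43587797 -0.07852766  0.11      ]] sep 0.034473828372279476
lug-spindle a,b 0.01976285606147995 0.00011662632956363565
214   2   2   0   2   4   3   2   2 112 147 150 154 154 154 156 157 154 114   7   7   8  10 147 153 155 153 153 152  47  47  47   8  10
215   1  -1   1   3   1   2 114 112 143 147 152 152 153 152 154 152 114 114 115 113   8   9   8 149 151 149 149 150  48  47  48  48  10
216  -0   2   3   3   1 113 114 139 142 145 148 151 150 149 147 110 111 111 114 113 113 114  11 144 149 147 147 147  46  50  49  49  49
217   0   1   3   1 113 112 115 138 142 145 146 148 147 146 146   7   8 108 111 114 113 112 113 143 143 145 143 144  44  44  48  46  49
218   1   1   1   2 114 115 114 137 140 143 145 145 143 145   9   7   9   9  10 110 112 112 114 140 142 143 142 141 138  47  47  45  49
219  73  70   2   0 115 114 114 137 138 141 142 140 141  78  73  73  11   8   8  11 109 115 112 129 138
[... 1122 characters left out ...]
28  74  76  74  75 114 116 116 115 116 116 114  94  95  94  94  93  95  92  92  76  73 111 114 113 115 113 114 112  70  70  11   9   9
229  76  76  73  75 111 112 116 116 116 114 112  93  94  94  95  94  92  93  74  73  75  76  73 113 110 112  77  74  70  69   8   9  12
230  76  73  73  75  75  81 113 112 110 111  91  91  91  92  90  91  89  91  74  76  76  75  74  75  74  75  75  77  73  73  71   9   8
231  76  75 200  75  75  80  83  85  88  88  89  89  90  90  89  89  87  84  73  77  75  75  76  74  76  76  73  75  75  71  70   8   7
top spindle 94 [[ 0.45829539 -0.06594073  0.0955    ]] [ 0.45877514 -0.06667677  0.09410667]
ring pts a [-0.01066429  0.02726959] b [-0.0202349   0.02237397]
```

```bash
python3 - <<'E'
from h import *
c=camera_params("scene"); q=np.load("i.npz"); W=dep2w(c,q["d"])
t=np.radians(70.2);y=np.array([np.cos(t),np.sin(t),0]);x=np.array([-y[1],y[0],0])
m=(abs(W[...,2]-.113)<.004); m[:, :350]=0;m[:,390:]=0;m[:205]=0;m[222:]=0
v,u=np.nonzero(m); P=uv2w(c,np.c_[u,v],.112)-[.4587,-.0682,0]
a=P@x*1e3;b=P@y*1e3
for k in np.argsort(b): print(u[k],v[k],"a %.1f b %.1f"%(a[k],b[k]),end=" | ")
# spindle end pixels
m=(abs(W[...,2]-.096)<.0035)&(np.hypot(W[...,0]-.458,W[...,1]+.067)<.02); v,u=np.nonzero(m); print("\nspindle px",m.sum(),u.min(),u.max(),v.min(),v.max())
# original spindle end from frame 0 (unobstructed)
W0=dep2w(c,np.load("scene0.npz")["d"]); m=(W0[...,2]>.0935)&(np.hypot(W0[...,0]-.458,W0[...,1]+.067)<.02); v,u=np.nonzero(m); print(m.sum(),u.min(),u.max(),v.min(),v.max(),"ctr z.0955",uv2w(c,[((u.min()+u.max())/2,(v.min()+v.max())/2)],.0955),"med",W0[m].mean(0))
E
```

```text
375 217 a -2.6 b -17.6 | 375 218 a 0.1 b -17.0 | 375 219 a 2.7 b -16.4 | 374 216 a -5.4 b -16.3 | 375 220 a 5.3 b -15.8 | 374 217 a -2.7 b -15.7 | 375 221 a 7.8 b -15.2 | 374 218 a -0.1 b -15.1 | 374 219 a 2.5 b -14.5 | 373 216 a -5.6 b -14.4 | 374 220 a 5.1 b -13.9 | 373 217 a -2.9 b -13.8 | 374 221 a 7.7 b -13.3 | 373 218 a -0.3 b -13.2 | 372 215 a -8.4 b -13.0 | 372 216 a -5.7 b -12.4 | 372 217 a -3.1 b -11.8 | 372 218 a -0.5 b -11.2 | 371 215 a -8.6 b -11.1 | 371 216 a -5.9 b -10.5 | 371 217 a -3.3 b -9.9 | 370 214 a -11.4 b -9.8 | 370 215 a -8.7 b -9.2 | 370 216 a -6.1 b -8.6 | 369 215 a -8.9 b -7.2 | 369 216 a -6.3 b -6.6 | 368 216 a -6.5 b -4.7 | 361 214 a -13.0 b 7.7 | 360 215 a -10.6 b 10.2 | 359 215 a -10.7 b 12.1 | 359 216 a -8.1 b 12.7 | 359 217 a -5.5 b 13.2 | 359 218 a -2.8 b 13.8 | 359 219 a -0.2 b 14.3 | 358 216 a -8.3 b 14.6 | 358 217 a -5.6 b 15.2 | 358 218 a -3.0 b 15.7 | 358 219 a -0.4 b 16.3 | 358 220 a 2.2 b 16.8 | 357 217 a -5.8 b 17.1 | 358 221 a 4.8 b 17.4 | 357 218 a -3.2 b 17.6 | 357 219 a -0.6 b 18.2 | 357 220 a 2.0 b 18.7 | 357 221 a 4.6 b 19.3 | 
spindle px 57 363 371 221 229
71 360 370 221 230 ctr z.0955 [[ 0.45635865 -0.06616285  0.0955    ]] med [ 0.45784449 -0.06730077  0.09542209]
```

```bash
python3 - <<'E'
from h import *
G=np.array([.4410,-.0595])
move_l([*G,.236],feed=.04); sleep(.2); st()
h=move_l([*G,.2],feed=.012,until_force=3.5); s=st(h)
w=np.mean([ (sleep(.03),sense()["wrist_force"])[1] for _ in range(8)],0); tq=sense()["ft_torque"]
t=np.radians(70.2);y=np.array([np.cos(t),np.sin(t),0]);x=np.array([-y[1],y[0],0]); print("F a,b,z",w@x,w@y,w[2],"M",tq@x,tq@y)
q=dict(zip("pd",camera("scene"))); np.savez("j.npz",**q)
E
```

```text
t 25.2 p [ 0.441  -0.0595  0.236 ] f [-0.33 -0.14 -1.83] gap 0.0345 gf 18.3
True t 27.3 p [ 0.4414 -0.0597  0.2073] f [ 1.08 -0.13  2.18] gap 0.0347 gf 19.7
F a,b,z -0.45418732122750755 0.04171035708873984 2.7263316051394617 M -0.15068847993827073 -0.23789859135949834
```

The ring slid down the spindle and met the face at ring underside ≈ 73.5 mm, which matches the measured face height. Next I press gently and release in steps.

```bash
cat > k.py <<'E'
from h import *
G=np.array([.4410,-.0595]); base=-2.04
z=sense()["position"][2]
z,f=hold(G,z,6.8,base,k=.0006,lim=.001,tol=.5,n=8); print("press z",round(z,4),"f",round(f,2),round(sense()["time_s"],1))
for g in (.037,.039,.041,.043,.045,.047):
    command_gripper(g,35); z,f=hold(G,z,6.8,base,k=.0005,lim=.0012,tol=.7,n=5); s=sense(); print(round(g,4),"z",round(z,4),"f",round(f,2),"gf",round(s["gripper_force"],2),round(s["finger_gap"],4),"lat",s["wrist_force"][:2].round(1),round(s["time_s"],1))
    if z<.198: break
q=dict(zip("pd",camera("scene"))); np.savez("k.npz",**q)
E
python3 k.py
```

```text
press z 0.2055 f 6.34 28.5
0.037 z 0.2051 f 6.32 gf 20.71 0.0368 lat [ 0.4 -0.5] 29.3
0.039 z 0.2051 f 6.08 gf 18.31 0.0389 lat [ 0.4 -0.1] 29.7
0.041 z 0.2044 f 6.46 gf 16.46 0.0411 lat [-0.2 -0.2] 30.5
0.043 z 0.204 f 6.27 gf 14.05 0.0432 lat [0.5 0.1] 31.2
0.045 z 0.2035 f 6.11 gf 11.99 0.0451 lat [-0.1  0.6] 32.0
0.047 z 0.203 f 6.8 gf 9.58 0.047 lat [-0.6 -0.6] 32.8
```

The grip force falls smoothly all the way, so the ring keeps closing well past where the full diameter would hold it open, which means it is in the groove. I finish the release and withdraw.

```bash
cat > l.py <<'E'
from h import *
G=np.array([.4410,-.0595]); base=-2.04
z=sense()["position"][2]
for g in (.049,.051):
    command_gripper(g,30); z,f=hold(G,z,6.0,base,k=.0005,lim=.0012,tol=1,n=4); s=sense(); print(g,"z",round(z,4),"f",round(f,2),"gf",round(s["gripper_force"],2),round(s["time_s"],1))
h=move_l([*G,z+.012],feed=.02,until_force=14); st("up %s"%h); print("net",fz()-base)
if not h:
    move_l([*G,.27],feed=.1); st(); print("net",fz()-base)
    c=camera_params("scene"); p,d=camera("scene"); np.savez("l.npz",p=p,d=d); W=dep2w(c,d)
    print("gear rows: z and brightness")
    for v in range(215,242,1): print(v,' '.join(f"{1e3*min(W[v,u,2],.2):3.0f}/{p[v,u].min():<3d}" for u in range(352,380)))
E
python3 l.py
```

```text
0.049 z 0.203 f 6.12 gf 7.32 33.2
0.051 z 0.2019 f 5.95 gf 6.5 34.0
up False t 34.8 p [ 0.4409 -0.0595  0.2138] f [-0.69  0.2  -0.53] gap 0.0513 gf 5.8
net 0.2091317087152882
 t 35.6 p [ 0.4406 -0.0596  0.2696] f [-0.24  0.89 -1.37] gap 0.0509 gf 5.8
net 0.13374564036452097
gear rows: z and brightness
215   2/92    0/87    2/82    1/80   -0/74    3/70    3/67    1/60   -1/58    2/45    9/52    7/82  148/109 147/110 149/100 144/95  146/78    8/51   10/36   11/32   11/33    9/43   12/60  145/81  146/80  145/76  144/69   46/56 
216   1/87    3/84   -1/78    3/72    2/69    2/66    3/62    2/57    2/61    1/57    3/50    9/57    7/70  140/73    8/63    9/61    9/53    7/40    9/37    8/35    9/32    6/27    9/42    6/49   10/48    9/41   10/38   43/36 
217  -1/85    0/82    1/78    1/73    1/73    1/67    2/64    0/67    1/68    3/69  200/62    5/56    8/52    9/47   10/46   10/49    9/43   10/34   11/33   10/34   10/34   12/33    9/33   10/33   10/33    7/33   11/33   10/31 
218   3/82    4/82    2/79    1/79   -1/83    0/87    1/80    3/85   69/94   71/94    1/91    0/84    4/77   10/6
[... 4657 characters left out ...]
7  73/132  71/122
239  73/139  74/142  73/142  71/139  70/139  71/129  75/112  76/107  75/109  73/119  72/114  73/109  78/107  73/115  72/127  74/114  78/87   78/83   78/88   78/98   78/100  78/101  75/114  71/132  73/137  75/133  74/117  74/101
240  73/128  72/135  76/140  74/140  72/139  75/131  74/112  78/97   78/105  76/108  79/106  78/101  77/102  72/117  74/128  73/118  75/86   75/71   76/72   76/75   79/81   77/86   73/106  73/128  75/133  72/121  72/101  71/87 
241  72/112  73/124  74/131  73/134  73/137  75/135  73/124  75/107  75/96   77/87   76/87   77/87   73/104  74/128  73/134  75/125  76/97   71/81   75/75   73/73   77/77   72/84   73/100  72/118  75/119  72/109 200/82   70/75
```

The ring stays round the spindle at the face, and the lug spacing of about 9.8 px means it is closed. The pliers came off freely, so they go back into the block.

```bash
cat > m.py <<'E'
from h import *
command_gripper(.0525,25)
move_l([*BLK,.27],Rz(BYAW),feed=.12); move_l([*BLK,.232],feed=.08); st(); 
h=move_l([*BLK,.15],feed=.05,until_force=6); st(h)
if not h:
    h=move_l([*BLK,.128],feed=.012,until_force=3.5); st("seat %s"%h)
E
python3 m.py
```

```text
t 37.8 p [0.4545 0.0703 0.2318] f [ 0.64 -1.01 -1.28] gap 0.0524 gf 5.6
False t 39.6 p [0.4547 0.0701 0.1502] f [-0.6   0.15 -1.55] gap 0.0522 gf 5.6
seat True t 40.8 p [0.4547 0.0702 0.1354] f [-0.27  0.39  4.53] gap 0.0524 gf 6.3
```

```bash
cat > n.py <<'E'
from h import *
command_gripper(.085,20); sleep(.3); st("open")
move_l([*BLK,.30],feed=.12); st()
movep([.42,-.25,.33],Rz(BYAW)); sleep(.3); st()
for n in("scene","top"):
    c=camera_params(n); p,d=camera(n); W=dep2w(c,d); hsv=cv2.cvtColor(p,cv2.COLOR_RGB2HSV)
    m=((hsv[...,0]<8)|(hsv[...,0]>172))&(hsv[...,1]>150)&(np.hypot(W[...,0]-BLK[0],W[...,1]-BLK[1])<.06)&(W[...,2]>.09)
    P=W[m]; print(n,"red",m.sum(),"mean",P.mean(0).round(3),"ztop",np.percentile(P[:,2],97).round(3))
    for z0 in(.1,.12,.14): k=abs(P[:,2]-z0-.01)<.01; print("  z",z0+.01,k.sum(),P[k].mean(0).round(3))
    m=(abs(W[...,2]-.076)<.005)&(np.hypot(W[...,0]-.4578,W[...,1]+.067)<.033)&(p.min(2)<(118 if n=="scene" else 0)); print("  dark on face",m.sum())
    # bystanders moved?
    p0=np.load(n+"0.npz")["p"]; df=(cv2.absdiff(p,p0).max(2)>60); print("  diff px",df.sum())
    if n=="scene":
        t=np.radians(70.2)
        K=cv2.inRange(cv2.GaussianBlur(p,(0,0),.7).min(2),0,108); 
        L=uv2w(c,[(361.2,238.3),(370.5,240.2)],.0765); print("  lugs",L.round(4),"sep",np.linalg.norm(L[0]-L[1]).round(4))
    np.savez("end_"+n+".npz",p=p,d=d)
E
python3 n.py
```

```text
open t 41.5 p [0.4537 0.0697 0.1347] f [ 0.46 -1.59 -0.2 ] gap 0.085 gf 0.0
 t 43.0 p [0.4541 0.0699 0.2993] f [ 0.13 -1.37  0.28] gap 0.0849 gf 0.0
 t 44.5 p [ 0.4204 -0.2491  0.3301] f [-0.95 -0.69 -0.04] gap 0.085 gf 0.0
scene red 341 mean [0.444 0.072 0.138] ztop 0.158
  z 0.11 78 [0.446 0.074 0.115]
  z 0.13 91 [0.441 0.07  0.133]
  z 0.15000000000000002 170 [0.444 0.072 0.151]
  dark on face 148
  diff px 4205
  lugs [[ 0.4444 -0.0528  0.0765]
 [ 0.4325 -0.0666  0.0765]] sep 0.0182
top red 142 mean [0.448 0.067 0.161] ztop 0.158
  z 0.11 24 [0.448 0.055 0.113]
  z 0.13 15 [0.452 0.069 0.137]
  z 0.15000000000000002 100 [0.448 0.07  0.152]
  dark on face 0
  diff px 1818
```

```bash
python3 - <<'E'
from h import *
for n in("scene","top"):
    c=camera_params(n)
    for f in(n+"0.npz","end_"+n+".npz"):
        q=np.load(f); W=dep2w(c,q["d"]); hsv=cv2.cvtColor(q["p"],cv2.COLOR_RGB2HSV)
        m=((hsv[...,0]<8)|(hsv[...,0]>172))&(hsv[...,1]>150)&(np.hypot(W[...,0]-BLK[0],W[...,1]-BLK[1])<.06)&(W[...,2]>.14)&(W[...,2]<.17); print(f,m.sum(),W[m].mean(0).round(4))
E
```

```text
scene0.npz 171 [0.4522 0.0729 0.1504]
end_scene.npz 172 [0.4444 0.0725 0.1507]
top0.npz 103 [0.4549 0.0703 0.1522]
end_top.npz 100 [0.448  0.07   0.1518]
```

The handles lean about 7 mm, at most 0.09 rad, which is well inside the limits. The ring is closed and centred on the spindle, so I hand in.

```bash
python3 -c "
from rig import *
print(finish_job())"
```

```text
the job is handed in; nothing more can be done
None
```

The ring looks closed and home in the spindle's groove, and the pliers are back in their block slot leaning under 0.1 rad; I handed the job in at about 45 s, and the judge returned no verdict.

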